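# Load the contactor on the test stand and select its range

### The job

Take the contactor out of the crowded parts rack, leaving the other two parts standing where they are, and stand it upright in the middle of the black rubber pad on the test stand, square to the pad. Then turn the stand's selector knob exactly three clicks clockwise (seen from above) from where it points now, and let go.

Things in the scene. Friction and masses are not known exactly. Their poses are not given: they have to be found in the camera images.
- contactor: The contactor to test: black and light-grey block with stepped top, 75 mm long (its x), 45 mm wide (its y), 70 mm high, about 0.3 kg. Origin at the centre of its underside, z up. It stands upright in one of the three bays of the rack; which one varies. Its neighbours or the rack's end cheeks stand about 30 mm from its long sides; it is gripped across its 45 mm width.
- rack: Fixed dark steel tray, 112 mm (its x) by 272 mm (its y) with three bays in a row along its y, bay centres at y = -80, 0, +80 mm. Origin at the centre of its underside. Floor 6 mm thick; rims 16 mm high along the long sides, dividers 14 mm high at y = -40 and +40 mm, end cheeks 45 mm high. The row runs roughly away from the robot.
- stop_button: Mushroom-head pushbutton unit, 40 x 40 x 60 mm high, standing in another bay. Origin at the centre of its underside. Stays where it is.
- transformer: Small open-frame transformer with copper winding, 64 mm (x) by 44 mm (y) by 64 mm high, standing in the remaining bay. Origin at the centre of its underside. Stays where it is.
- test_stand: Fixed test stand: aluminium base plate 150 mm (its x) by 280 mm (its y), top at 12 mm; on the half at its +y a grey control box 132 x 126 mm, its top 62 mm above the desk, with the selector knob on top; on the half at its -y a rubber pad. Origin at the centre of the underside of the plate.
- pad_center (a point): Centre of the rubber pad's top face, 15 mm above the desk. The pad is 104 mm (along the stand's x) by 76 mm (along its y); axes as the stand's. The control box's wall is 74 mm from this point. The contactor's 75 mm length goes along the pad's 104 mm length, either way round.
- selector_grip (a point): Point on the selector's vertical axis at the height to grip, 36 mm above the control box's top (98 mm above the desk). The selector is a black disc of 66 mm diameter, 8 mm high, carrying an upright bar handle 62 mm long, 16 mm thick, whose top is 50 mm and foot 8 mm above the box's top.
- selector_tip (a point): Pointer end of the bar handle (marked with a white line), 31 mm from the axis, same height as selector_grip. The bar lies along the line from selector_grip to this point.
- selector (a joint): Turn of the selector in rad, growing clockwise seen from above; eight detents 0.524 rad (30 degrees) apart, at 0, 0.524, ... 3.665, with end stops just beyond. It starts at rest in one of the first three detents. A hidden spring pulls it into the nearest detent when let go; turning it over a click takes about 0.12 N m; a firm grip (about 40 N) on the bar does not slip.

How it is judged:
On the way, in this order (a step that is already met when the one before it is completed fails the run):
1. the contactor stands released in the middle of the pad (horizontal distance between contactor and pad_center below 0.015 m and z of contactor in the frame of pad_center below 0.006 m and angle between contactor's own z axis and vertical below 0.1 rad and angle between the x axis of contactor and the x axis of test_stand, either way round below 0.2 rad and contact force between the fingers and contactor below 0.1 N), for 0.2 s.
2. the selector has been turned three clicks (distance of selector_tip from where it was at the start of the episode between 0.04 and 0.0474 m), for 0.2 s.
At the end, for the whole second after the job is handed in: The contactor stands upright (within 0.1 rad), released and at rest on the pad, its centre within 15 mm of the pad's centre and its length within 0.2 rad of the pad's, and the selector rests three detents (90 degrees, within about 10) clockwise of where it started (all of step 2 and horizontal distance between contactor and pad_center below 0.015 m and z of contactor in the frame of pad_center below 0.006 m and angle between contactor's own z axis and vertical below 0.1 rad and angle between the x axis of contactor and the x axis of test_stand, either way round below 0.2 rad and linear speed of contactor below 0.02 m/s and velocity of joint selector between -0.05 and 0.05 rad/s); the robot touches nothing.
It fails at once if a neighbouring part in the rack is shifted by more than 20 mm or tipped (distance of any of stop_button, transformer from where it was at the start of the episode above 0.02 m or angle between any of stop_button, transformer's own z axis and vertical above 0.3 rad).
It also fails if it takes over 69 s, if anything falls off the work surface, if the arm or the gripper's body presses on something with over 40 N, if the wrist force passes 120 N, or if a joint passes its speed limit or range.

### The arm

A 6-joint arm with a two-finger parallel gripper is mounted at the origin on a cart in front of the work surface, level with it; the furniture and walls round the work are solid. World frame = base frame: x ahead of the robot, y to its left, z up, the work surface at z = 0. Lengths are in m, angles in rad, forces in N, time in s.
With the tool pointing down it reaches from about 0.35 to 1 m from the base axis. Payload 7.1 kg.
Tool frame: the origin (TCP) lies between the finger pads; the fingertips stand 17 mm ahead of it and the grasp point (between the pads) lies 2 mm behind it (arm.tip_extent is the distance from the TCP to the fingertips, in m); z points along the fingers, y is the line along which they close (so a half turn about z gives the same grasp; the last joint's range is limited). The gripper opens to 85 mm and grips with 20 to 120 N. Pads are 22 mm wide; open, the fingers measure 114 mm over their backs; the gripper's body (76 mm by 85 mm) begins 54 mm behind the grasp point. The pads swing forward as they close: fully open they stand 13 mm farther back than shut.
Start: joints at [1.176, 0.423, 1.63, -0, 1.089, -0.019], TCP at [0.229, 0.581, 0.248] pointing down, gripper open.
Joint ranges: [-3, 3], [-0.9, 2.11], [0.09, 2.58], [-1.31, 4.45], [0.11, 2.69], [-2.54, 2.54]. Speed limits (rad/s): [2.39, 2.39, 3.01, 3.14, 3.14, 3.14].

### API

Orientations are given as a unit quaternion [x, y, z, w].
In Python, from plant import arm gives the robot as it stands. The module is installed in compiled form; this text tells all that it offers.
- The arm moves only by the tool step_arm, never from a script. Its argument "moves" is a list that holds one entry, the list of rows, each a list of 7 numbers: the turn, a rotation vector about the world's x, y, z each as a share of 360 degrees, from -1 to 1, then the shift along the world's x, y, z each as a share of 100 mm, from -1 to 1, then the gripper command: -1 is shut, 1 is fully open, values between are in proportion. In form: [[[rx, ry, rz, tx, ty, tz, jaw], ...]]. A call has 1 to 5 rows; each row is the pose to reach, as a shift and turn from the pose commanded when the call began, turning the shorter way round; what a row does not reach only later rows make up. A row lasts 1/8 s, in which the tool goes at most 62.5 mm and 10.7 degrees, less where a joint would pass 70% of its speed; a pose out of reach is approached as far as the arm can. A call with a number of a shift or a turn outside -1 to 1 is refused whole. A call with a gripper value outside its range is refused whole. The fingers move at their own pace and stop on an object; "force" is the grip in N (left out, the last holds). Time passes only in rows, so rows that repeat a pose let the fingers close. It gives the time, the measured TCP pose, the force, the opening and the grip force at its end, in the units of the state.
- arm.get_state(): the state, without advancing time (a new reading comes with each control period).
- arm.snapshot(name): name is "scene" or "top" or "wrist"; returns a dict with "color" (384x512x3 uint8, red, green, blue), "range_z" (384x512 float32, m along the optical axis (not along the pixel's ray), 0 where there is no reading), "mtx" (3x3 intrinsics, pixels), "pose" (4x4, takes a point from camera to world coordinates). Camera axes: x right, y down, z forward; pixel columns grow to the right and rows downward; lengths in m; the calibration is good to about 2 mm. A picture is of the moment at which its call begins.
- arm.hand_in(): hands the job in; it is judged then, once.
The state is a dict: "t": time; "joints": joint angles; "qvel": joint speeds; "effort": joint torques, N m; "ee_pos": TCP position; "tool_rot": TCP orientation; "contact_force": force on the tool from outside, world axes, zero at the start; "ft_torque": the same for the moment, N m; "gripper_width": finger opening in m; "finger_force": force on a finger pad.
Only numpy, scipy, OpenCV 4.12 (cv2) and the standard library are available. Lean on these libraries where they do the work, as an engineer would, in place of code of your own. Each camera call takes 0.05 s, during which the arm holds its last target. There are 200 camera calls.

## Working session

There is one attempt and no reset: what is moved stays moved. The work goes in short steps, Python scripts to look and compute and a tool call to move; the robot and the scene stay as the last step left them, time stands still between calls to the robot, and variables do not carry over. Pictures are saved under pics/ and viewed, at most 10 in all, crops included, and the job is handed in when it is done.

Besides the shell and the picture viewer there is one more tool, called after "Call:" as name([rows], argument=value, ...), one row to a line, values as JSON. step_arm: Moves the arm, as the interface text tells. Shift numbers are shares of 100 mm and turn numbers shares of 360 degrees, none past 1 either way. Its arguments: {"type":"object","properties":{"moves":{"type":"array"},"force":{"type":"number"}},"required":["moves"]}

```bash
mkdir -p pics; cat > h.py <<'E'
from plant import arm
import numpy as np, cv2
def snap(n):
    s=arm.snapshot(n); z=s["range_z"]; K=s["mtx"]; P=s["pose"]
    v,u=np.mgrid[:z.shape[0],:z.shape[1]]
    pc=np.stack([(u-K[0,2])/K[0,0]*z,(v-K[1,2])/K[1,1]*z,z],-1)
    w=pc@P[:3,:3].T+P[:3,3]; w[z==0]=np.nan
    return s,w
E
python3 - <<'E'
from h import *
for n in ["top","scene"]:
    s,w=snap(n); cv2.imwrite(f"pics/{n}0.png",s["color"][:,:,::-1]); np.savez(f"{n}0.npz",c=s["color"],w=w,K=s["mtx"],P=s["pose"])
    print(n,s["pose"].round(3).tolist(),s["mtx"][0,0])
print(arm.get_state())
E
```

```text
top [[0.023, -0.982, 0.189, 0.401], [-0.999, -0.031, -0.037, 0.019], [0.042, -0.188, -0.981, 0.918], [0.0, 0.0, 0.0, 1.0]] 352.73117104994947
scene [[0.722, -0.404, 0.561, 0.062], [-0.691, -0.402, 0.601, -0.496], [-0.017, -0.822, -0.57, 0.553], [0.0, 0.0, 0.0, 1.0]] 384.62074218310295
{'t': 0.1, 'joints': array([ 1.17602239e+00,  4.23794930e-01,  1.63058173e+00,  7.32258887e-06,
        1.08858502e+00, -1.89729725e-02]), 'qvel': array([-0.00172016, -0.00280487, -0.00075241, -0.00203974, -0.00075372,
       -0.00012692]), 'effort': array([ 5.31343630e-04, -5.58426011e+01, -2.82443780e+01, -5.10940606e-05,
        2.97744387e-03, -2.92069899e-05]), 'ee_pos': array([0.2291715 , 0.58098428, 0.24761686]), 'tool_rot': array([ 1.86798372e-01,  9.82398035e-01, -6.69249416e-04, -1.43772695e-04]), 'contact_force': array([-0.6107479 ,  1.76555303, -0.12500834]), 'ft_torque': array([-0.00896088,  0.04938799, -0.00798996]), 'finger_force': 0.0, 'gripper_width': 0.0852527776641972}
```

View pics/top0.png

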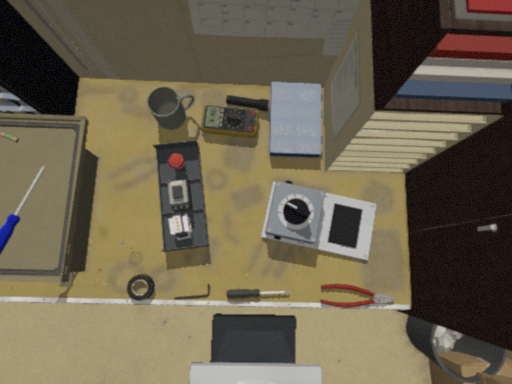

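View pics/scene0.png

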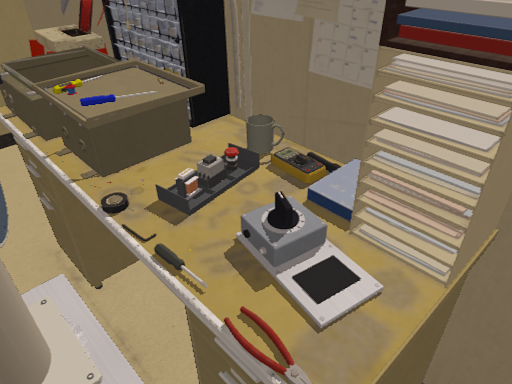

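The top view shows the rack at about (183,195), with the red button at (176,160), the middle part at (178,193) and the near part at (180,227). The knob is at (296,210) and the pad at (346,226). I'll measure these and zoom in to identify the parts.

```bash
cat > m.py <<'E'
from h import *
d=np.load("top0.npz"); c=d["c"];w=d["w"]
s=np.load("scene0.npz")["c"]
a=cv2.resize(c[135:260,145:315],None,fx=3,fy=3,interpolation=2)
b=cv2.resize(s[135:250,150:340],None,fx=2.7,fy=2.7,interpolation=2)
W=max(a.shape[1],b.shape[1]); f=lambda i:cv2.copyMakeBorder(i,0,0,0,W-i.shape[1],0)
im=np.vstack([f(a)[:, :],f(b)]); im=cv2.resize(im,None,fx=.85,fy=.85); cv2.imwrite("pics/z.png",im[:,:,::-1]); print(im.shape)
def rect(m,name):
    p=w[m][:,:2]; r=cv2.minAreaRect((p*1000).astype(np.float32)); print(name,m.sum(),np.round(r[0],1),np.round(r[1],1),round(r[2],1),"z",np.nanmedian(w[m][:,2]).round(4))
v,u=np.mgrid[:384,:512]; z=w[...,2]
box=lambda u0,u1,v0,v1:(u>=u0)&(u<u1)&(v>=v0)&(v<v1)
g=c.max(2)
rect(box(325,370,198,256)&(g<60)&(z<.03),"pad")
rect(box(262,330,180,250)&(abs(z-.062)<.006),"boxtop")
rect(box(255,385,175,265)&(abs(z-.012)<.005)&(g>100),"plate")
rect(box(270,322,190,240)&(z>.10),"bar")
B=box(150,215,135,260)
for lo in (.022,.05):
    n,l,st,ce=cv2.connectedComponentsWithStats((B&(z>lo)).astype(np.uint8))
    for i in range(1,n):
        if st[i,4]>15: rect(l==i,f"part>{lo} {ce[i].round()}"); print("  zmax",np.nanmax(z[l==i]).round(3))
rect(B&(z>.004)&(z<.055)&(g<90),"rack")
E
python3 m.py
```

```text
(582, 436, 3)
pad 1007 [ 494.6 -220.4] [69.8 99.2] 79.1 z 0.0147
boxtop 2169 [520.9 -87. ] [126.1 131.8] 79.3 z 0.0617
plate 2251 [ 507.9 -155.9] [280.3 150.1] 79.2 z 0.0117
bar 193 [520.8 -86.3] [61.3 15.9] 62.9 z 0.1113
part>0.022 [175. 144.] 168 [692.9 224. ] [  4.9 110.7] 8.5 z 0.0375
  zmax 0.048
part>0.022 [176. 161.] 194 [640.6 213.8] [37.5 37.2] 46.8 z 0.0621
  zmax 0.067
part>0.022 [180. 195.] 614 [559.5 202.4] [75.6 45.3] 9.7 z 0.0647
  zmax 0.078
part>0.022 [179. 225.] 393 [481.6 197.5] [56.2 44.1] 13.8 z 0.0581
  zmax 0.073
part>0.022 [184. 247.] 78 [427.3 183. ] [  3.1 109.7] 8.7 z 0.0432
  zmax 0.048
part>0.05 [176. 161.] 189 [640.6 213.8] [37.5 37.2] 46.8 z 0.0623
  zmax 0.067
part>0.05 [178. 192.] 437 [560.2 202.9] [56.7 44.6] 9.4 z 0.0661
  zmax 0.078
part>0.05 [179. 224.] 343 [481.7 197.5] [55.9 44.1] 13.8 z 0.0595
  zmax 0.073
rack 2971 [560.1 203.2] [271.8 111.3] 8.9 z 0.0066
```

View pics/z.png

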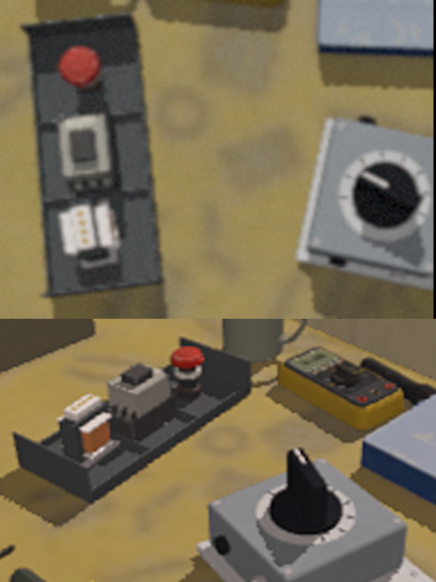

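Contactor is in the middle bay. Its long axis seems to lie along the row, contrary to the description, so I'll check its height map.

```bash
python3 - <<'E'
from h import *
d=np.load("top0.npz"); w=d["w"]; c=d["c"]
np.set_printoptions(linewidth=250)
print("z mm, rows 148-238, cols 158-206"); print(np.nan_to_num(w[148:242:2,160:206:2,2]*1000).astype(int))
d=np.load("scene0.npz"); w=d["w"]; p=w.reshape(-1,3); o=np.array([.560,.203]); a=np.radians(8.9)
e=np.array([np.cos(a),np.sin(a)]); f=np.array([-e[1],e[0]]); q=np.stack([(p[:,:2]-o)@e,(p[:,:2]-o)@f,p[:,2]],1)
q=q[np.isfinite(q).all(1)&(abs(q[:,0])<.15)&(abs(q[:,1])<.06)]
for lo,hi in ((-.11,-.048),(-.048,.043),(.043,.11)):
  for zz in ((.02,.04),(.04,.055),(.055,.085)):
    m=q[(q[:,0]>lo)&(q[:,0]<hi)&(q[:,2]>zz[0])&(q[:,2]<zz[1])]
    print(lo,zz,len(m),(np.percentile(m,[2,98],axis=0)*1000).round().tolist())
E
```

```text
z mm, rows 148-238, cols 158-206
[[16 16 13 ... -2 -1 -1]
 [ 6  9  5 ... -2 -3 -1]
 [ 4  4  6 ...  0  1  1]
 ...
 [-3 -3  3 ...  0  6  6]
 [-3  0  9 ...  7  6  3]
 [-2  0 11 ...  8  3  6]]
-0.11 (0.02, 0.04) 142 [[-106.0, -14.0, 21.0], [-53.0, 13.0, 39.0]]
-0.11 (0.04, 0.055) 152 [[-106.0, -15.0, 40.0], [-53.0, 18.0, 54.0]]
-0.11 (0.055, 0.085) 174 [[-105.0, -4.0, 56.0], [-53.0, 16.0, 70.0]]
-0.048 (0.02, 0.04) 219 [[-38.0, -23.0, 20.0], [34.0, 13.0, 39.0]]
-0.048 (0.04, 0.055) 155 [[-37.0, -22.0, 40.0], [31.0, 19.0, 54.0]]
-0.048 (0.055, 0.085) 284 [[-28.0, -22.0, 56.0], [26.0, 19.0, 76.0]]
0.043 (0.02, 0.04) 51 [[66.0, -16.0, 21.0], [85.0, 7.0, 40.0]]
0.043 (0.04, 0.055) 49 [[63.0, -19.0, 40.0], [94.0, 12.0, 54.0]]
0.043 (0.055, 0.085) 99 [[63.0, -19.0, 56.0], [95.0, 13.0, 65.0]]
```

Both views agree that the contactor lies along the row at about 9.7°, with its centre at (0.5598, 0.2025). The pad centre is at about (0.495, -0.221) with a stand yaw of -10.8°. The bar sits at about 63°. I'm moving the arm over the contactor.

Call:
step_arm([
  [[0,0,0.0289,1,-1,0,1],[0,0,0.0578,1,-1,0,1],[0,0,0.0867,1,-1,0,1],[0,0,0.0867,1,-1,0,1]],
])

```text
t: 0.6
ee_pos: [0.3303, 0.4802, 0.2481]
tool_rot: [-0.083, 0.997, -0.0, -0.0]
contact_force: [0.5, -0.7, -0.0]
gripper_width: 0.0852
finger_force: 0.0
```

Call:
step_arm([
  [[0,0,0,0.5,-0.5,0,1],[0,0,0,1,-1,0,1],[0,0,0,1,-1,0,1]],
])

```text
t: 0.98
ee_pos: [0.4306, 0.3801, 0.2482]
tool_rot: [-0.082, 0.997, -0.0, -0.0]
contact_force: [0.4, -0.7, 0.6]
gripper_width: 0.0854
finger_force: 0.0
```

Call:
step_arm([
  [[0,0,0,0.5,-0.5,0,1],[0,0,0,1,-1,0,1],[0,0,0,1,-1,0,1]],
])

```text
t: 1.35
ee_pos: [0.5308, 0.2804, 0.2482]
tool_rot: [-0.082, 0.997, 0.0, 0.0]
contact_force: [-0.4, 0.3, -0.2]
gripper_width: 0.0855
finger_force: 0.0
```

Call:
step_arm([
  [[0,0,0,0.306,-0.5,-0.4,1],[0,0,0,0.306,-0.785,-0.8,1],[0,0,0,0.306,-0.785,-0.8,1],[0,0,0,0.306,-0.785,-0.8,1]],
])

```text
t: 1.85
ee_pos: [0.5599, 0.2046, 0.1688]
tool_rot: [-0.084, 0.996, 0.0, 0.0]
contact_force: [0.8, 0.4, 0.8]
gripper_width: 0.0852
finger_force: 0.0
```

```bash
python3 - <<'E'
from h import *
s,w=snap("wrist"); cv2.imwrite("pics/w1.png",s["color"][:,:,::-1])
z=w[...,2]; print(arm.get_state()["ee_pos"])
for lo,hi in((.025,.09),(.055,.09)):
  n,l,st,ce=cv2.connectedComponentsWithStats(((z>lo)&(z<hi)).astype(np.uint8))
  for i in range(1,n):
    if st[i,4]>300:
      p=w[l==i][:,:2]; r=cv2.minAreaRect((p*1000).astype(np.float32)); print(lo,ce[i].round(),st[i,4],np.round(r[0],1),np.round(r[1],1),round(r[2],1),np.nanmax(z[l==i]).round(3))
E
```

```text
[0.56040231 0.20484452 0.16948449]
0.025 [257.  12.] 1578 [428.3 185.3] [  3.8 111.5] 8.9 0.045
0.025 [264.  91.] 4013 [482.6 199.3] [55.9 44.1] 13.0 0.071
0.025 [253. 186.] 4924 [560.2 204.7] [74.9 44.5] 9.4 0.076
0.025 [494. 272.] 3871 [591.1 432.8] [  4.4 137.4] 89.9 0.086
0.025 [251. 279.] 1613 [640.2 216.3] [36.8 39.2] 10.1 0.065
0.025 [  4. 297.] 590 [718.8 -21.2] [ 7.7 78.1] 88.7 0.034
0.025 [252. 316.] 1645 [693.1 226.7] [  4.9 112. ] 8.7 0.045
0.025 [170. 346.] 774 [748.4 148.5] [53.8 28.6] 40.0 0.033
0.055 [264.  90.] 2462 [482.6 199.4] [55.9 22. ] 13.2 0.071
0.055 [253. 195.] 3897 [560.4 204.8] [55.8 44. ] 9.3 0.076
0.055 [503. 300.] 1062 [607.7 432.7] [59.7  4.1] 0.5 0.086
0.055 [251. 282.] 1360 [640.3 216.2] [36.5 38.9] 13.8 0.065
```

View pics/w1.png

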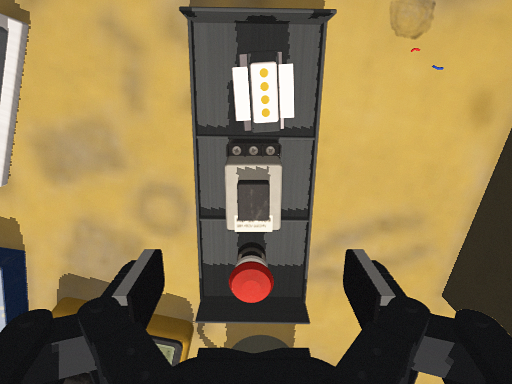

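The wrist view shows the contactor at (253,186), right under the tool, with its terminals facing the transformer. The centre agrees within 0.5 mm. Descending to grip.

Call:
step_arm([
  [[0,0,0,0,0,-0.4,1],[0,0,0,0,0,-0.8,1],[0,0,0,0,0,-1,1],[0,0,0,0,0,-1,1]],
])

```text
t: 2.4
ee_pos: [0.5596, 0.2037, 0.068]
tool_rot: [-0.085, 0.996, -0.0, -0.001]
contact_force: [-0.4, 0.9, 1.0]
gripper_width: 0.0857
finger_force: 0.0
```

Call:
step_arm([
  [[0,0,0,0,0,-0.19,1],[0,0,0,0,0,-0.19,1],[0,0,0,0,0,-0.19,-1],[0,0,0,0,0,-0.19,-1],[0,0,0,0,0,-0.19,-1]],
], force=30)

```text
t: 3.02
ee_pos: [0.5605, 0.203, 0.05]
tool_rot: [-0.084, 0.996, 0.0, 0.001]
contact_force: [0.4, 0.8, 3.2]
gripper_width: 0.0432
finger_force: 32.2
```

Call:
step_arm([
  [[0,0,0,0,0,0,-1],[0,0,0,0,0,0,-1],[0,0,0,0,0,0,-1],[0,0,0,0,0,0,-1]],
])

```text
t: 3.52
ee_pos: [0.5604, 0.203, 0.05]
tool_rot: [-0.084, 0.996, 0.0, 0.001]
contact_force: [-1.0, 0.1, 5.6]
gripper_width: 0.0436
finger_force: 32.4
```

Call:
step_arm([
  [[0,0,0,0,0,0.15,-1],[0,0,0,0,0,0.4,-1],[0,0,0,0,0,0.7,-1],[0,0,0,0,0,1,-1],[0,0,0,0,0,1,-1]],
], force=40)

```text
t: 4.15
ee_pos: [0.561, 0.2032, 0.1518]
tool_rot: [-0.084, 0.996, 0.0, 0.002]
contact_force: [1.0, -0.6, -4.1]
gripper_width: 0.0435
finger_force: 42.5
```

Call:
step_arm([
  [[0,0,0,0,-0.2,0.4,-1],[0,0,0,0,-0.5,0.4,-1],[0,0,0,0,-0.8,0.4,-1],[0,0,0,0,-1,0.4,-1],[0,0,0,0,-1,0.4,-1]],
])

```text
t: 4.78
ee_pos: [0.5594, 0.1017, 0.1884]
tool_rot: [-0.083, 0.997, -0.0, -0.001]
contact_force: [0.8, 0.8, -3.3]
gripper_width: 0.0434
finger_force: 42.6
```

```bash
python3 - <<'E'
from h import *
s,w=snap("scene"); t,_=snap("wrist")
im=np.hstack([cv2.resize(x["color"],(400,300)) for x in (s,t)]); cv2.imwrite("pics/lift.png",im[:,:,::-1]); print(arm.get_state())
E
```

```text
{'t': 4.875, 'joints': array([ 1.61018505e-01,  4.18773999e-01,  1.79868721e+00,  4.33671123e-04,
        9.24922103e-01, -1.57845131e+00]), 'qvel': array([ 0.01440487, -0.00197786, -0.006146  , -0.00099497, -0.00024919,
       -0.0019679 ]), 'effort': array([-7.19296373e-01, -5.32735491e+01, -2.51292461e+01, -4.49287822e-02,
        2.54528626e-02, -1.67025276e-02]), 'ee_pos': array([0.55977187, 0.10307635, 0.1888232 ]), 'tool_rot': array([-8.41066750e-02,  9.96456663e-01,  1.42314154e-04, -4.07427581e-04]), 'contact_force': array([ 0.14832765, -0.15442812, -2.7359006 ]), 'ft_torque': array([0.04563156, 0.01164843, 0.02201731]), 'finger_force': 42.60206624865532, 'gripper_width': 0.04333659107368026}
```

View pics/lift.png

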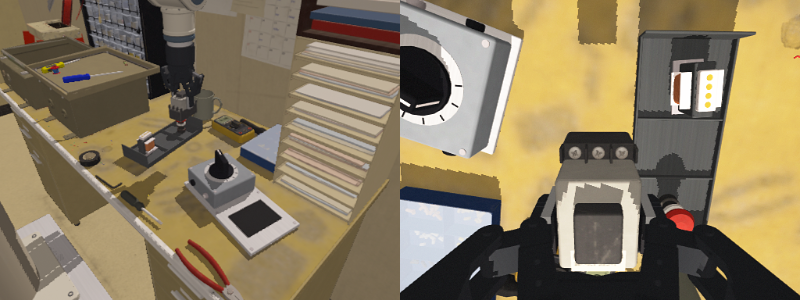

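The contactor is held upright, the neighbours are undisturbed, and I'm carrying it to the pad.

Call:
step_arm([
  [[0,0,-0.019,-0.1,-0.3,0,-1],[0,0,-0.038,-0.2,-0.65,0,-1],[0,0,-0.0567,-0.22,-1,0,-1],[0,0,-0.0567,-0.22,-1,0,-1]],
])

```text
t: 5.38
ee_pos: [0.5379, 0.002, 0.1892]
tool_rot: [0.095, 0.996, -0.0, -0.0]
contact_force: [0.0, -0.3, -3.2]
gripper_width: 0.0436
finger_force: 42.7
```

Call:
step_arm([
  [[0,0,0,-0.1,-0.4,0,-1],[0,0,0,-0.2,-0.8,0,-1],[0,0,0,-0.2,-1,0,-1],[0,0,0,-0.2,-1,0,-1]],
])

```text
t: 5.88
ee_pos: [0.5187, -0.0972, 0.1894]
tool_rot: [0.094, 0.996, 0.0, 0.0]
contact_force: [0.5, 0.9, -3.8]
gripper_width: 0.0432
finger_force: 42.8
```

```bash
python3 - <<'E'
from h import *
s,w=snap("wrist"); z=w[...,2]; g=s["color"].max(2)
st=arm.get_state(); print(st["ee_pos"],st["tool_rot"])
cv2.imwrite("pics/w2.png",s["color"][:,:,::-1])
def rect(m,name):
    m=cv2.morphologyEx(m.astype(np.uint8),cv2.MORPH_OPEN,np.ones((3,3)))
    n,l,q,ce=cv2.connectedComponentsWithStats(m); i=1+q[1:,4].argmax(); p=w[l==i][:,:2]
    r=cv2.minAreaRect((p*1000).astype(np.float32)); print(name,q[i,4],ce[i].round(),np.round(r[0],1),np.round(r[1],1),round(r[2],1))
near=(np.hypot(w[...,0]-.508,w[...,1]+.156)<.2)
rect(near&(abs(z-.062)<.006),"boxtop"); rect(near&(abs(z-.013)<.006),"plate"); rect(near&(abs(z-.015)<.006)&(g<70),"pad"); rect(near&(z>.1)&(z<.116)&(np.hypot(w[...,0]-.521,w[...,1]+.086)<.05),"bar")
E
```

```text
[ 0.5185477  -0.09658015  0.18929535] [9.35518150e-02 9.95614367e-01 2.48764545e-04 1.67358685e-04]
boxtop 11463 [276. 154.] [521.3 -85. ] [126.1 130. ] 79.2
plate 20219 [126. 165.] [ 498.5 -207.2] [171.6 148.9] 79.2
pad 7589 [128. 171.] [ 496.5 -219.5] [ 75.6 103.1] 79.2
bar 206 [308. 214.] [531.6 -61.3] [10.3 13.6] 66.2
```

View pics/w2.png

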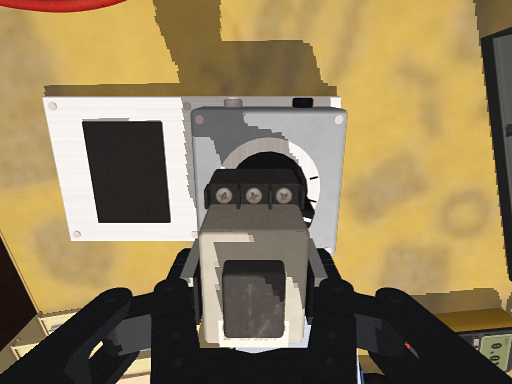

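The wrist view shows the whole pad at (128,171). Its centre is (0.4965, -0.2195), its size matches, and its yaw matches the tool.

Call:
step_arm([
  [[0,0,0,-0.1,-0.4,0,-1],[0,0,0,-0.2,-0.8,0,-1],[0,0,0,-0.22,-1,0,-1],[0,0,0,-0.22,-1,0,-1]],
])

```text
t: 6.42
ee_pos: [0.4965, -0.1972, 0.1893]
tool_rot: [0.094, 0.996, 0.0, 0.0]
contact_force: [-0.8, 0.3, -3.1]
gripper_width: 0.0438
finger_force: 42.8
```

Call:
step_arm([
  [[0,0,0,0,-0.225,0,-1],[0,0,0,0,-0.225,-0.3,-1],[0,0,0,0,-0.225,-0.6,-1],[0,0,0,0,-0.225,-0.9,-1],[0,0,0,0,-0.225,-1,-1]],
])

```text
t: 7.05
ee_pos: [0.4955, -0.2178, 0.0877]
tool_rot: [0.093, 0.996, 0.001, -0.001]
contact_force: [-0.2, 0.2, -2.7]
gripper_width: 0.0434
finger_force: 42.7
```

Call:
step_arm([
  [[0,0,0,0,0,-0.12,-1],[0,0,0,0,0,-0.22,-1],[0,0,0,0,0,-0.26,-1],[0,0,0,0,0,-0.26,-1]],
])

```text
t: 7.55
ee_pos: [0.496, -0.2197, 0.0634]
tool_rot: [0.094, 0.996, -0.0, 0.0]
contact_force: [0.4, -0.2, -2.8]
gripper_width: 0.0435
finger_force: 42.8
```

Call:
step_arm([
  [[0,0,0,0,0,-0.02,-1],[0,0,0,0,0,-0.04,-1],[0,0,0,0,0,-0.04,-1],[0,0,0,0,0,-0.04,-1]],
])

```text
t: 8.05
ee_pos: [0.496, -0.2197, 0.0594]
tool_rot: [0.094, 0.996, -0.0, 0.0]
contact_force: [-0.4, -0.6, -2.4]
gripper_width: 0.0436
finger_force: 42.8
```

Almost touching; one more small step down, then release.

Call:
step_arm([
  [[0,0,0,0,0,-0.008,-1],[0,0,0,0,0,-0.008,-1],[0,0,0,0,0,-0.008,-1]],
])

```text
t: 8.43
ee_pos: [0.4961, -0.2197, 0.059]
tool_rot: [0.094, 0.996, -0.0, 0.0]
contact_force: [-1.6, 0.8, 5.7]
gripper_width: 0.0438
finger_force: 43.7
```

Call:
step_arm([
  [[0,0,0,0,0,0,0.3],[0,0,0,0,0,0,0.6],[0,0,0,0,0,0,1],[0,0,0,0,0,0,1],[0,0,0,0,0,0,1]],
])

```text
t: 9.05
ee_pos: [0.496, -0.2196, 0.0585]
tool_rot: [0.094, 0.996, -0.0, 0.0]
contact_force: [0.5, -0.2, -1.0]
gripper_width: 0.0854
finger_force: 0.0
```

Call:
step_arm([
  [[0,0,0,0,0,0,1],[0,0,0,0,0,0.3,1],[0,0,0,0,0,0.6,1],[0,0,0,0,0,1,1],[0,0,0,0,0,1,1]],
])

```text
t: 9.68
ee_pos: [0.4978, -0.2205, 0.1615]
tool_rot: [0.093, 0.996, -0.001, 0.003]
contact_force: [-0.2, -0.5, -0.1]
gripper_width: 0.0857
finger_force: 0.0
```

Call:
step_arm([
  [[0,0,0,0,0,0.3,1],[0,0,-0.02,0,0,0.5,1],[0,0,-0.04,0,0,0.5,1],[0,0,-0.06,0,0,0.5,1],[0,0,-0.08,0,0,0.5,1]],
])

```text
t: 10.3
ee_pos: [0.4954, -0.2194, 0.2075]
tool_rot: [0.34, 0.94, 0.0, -0.001]
contact_force: [0.1, 0.9, 0.6]
gripper_width: 0.0853
finger_force: 0.0
```

```bash
python3 - <<'E'
from h import *
st=arm.get_state(); print(st["ee_pos"],st["tool_rot"])
for n in("wrist","top"):
  s,w=snap(n); z=w[...,2]
  def rect(m,name):
    k,l,q,ce=cv2.connectedComponentsWithStats(m.astype(np.uint8)); i=1+q[1:,4].argmax(); p=w[l==i][:,:2]
    r=cv2.minAreaRect((p*1000).astype(np.float32)); print(n,name,q[i,4],ce[i].round(),np.round(r[0],1),np.round(r[1],1),round(r[2],1),np.nanmax(z[l==i]).round(4))
  rect((np.hypot(w[...,0]-.4965,w[...,1]+.2195)<.06)&(z>.03)&(z<.1),"cont")
  m=(np.hypot(w[...,0]-.521,w[...,1]+.086)<.045)&(z>.1)&(z<.12)
  if m.sum(): rect(m,"bar")
  cv2.imwrite(f"pics/{n}3.png",s["color"][:,:,::-1])
E
```

```text
[ 0.49541444 -0.21936441  0.20749537] [ 3.40107845e-01  9.40386144e-01  5.91194208e-05 -7.41867295e-04]
wrist cont 4123 [252. 178.] [ 496.4 -219.1] [44.9 74.9] 79.3 0.0864
wrist bar 2292 [424. 110.] [522.  -85.5] [62.1 16.4] 64.5 0.1125
top cont 647 [349. 224.] [ 495.3 -220.7] [45.3 75.1] 79.1 0.0885
top bar 190 [298. 209.] [520.9 -86.3] [61.1 15.7] 63.5 0.1159
```

View pics/wrist3.png

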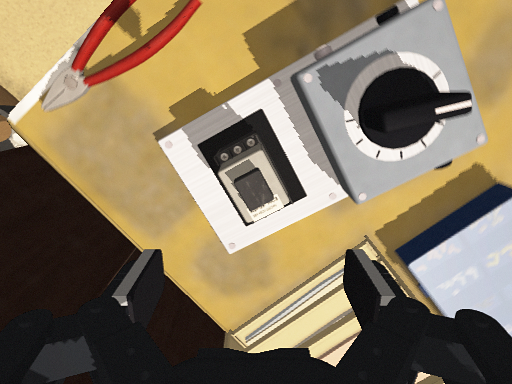

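The contactor stands centred at (0.4964, -0.219) and square, seen at (252,178). The bar is at (424,110), with its axis at (0.5217, -0.0855) and its angle about 64°. Moving over the knob and turning -76°.

Call:
step_arm([
  [[0,0,-0.027,0.13,0.3,0,1],[0,0,-0.054,0.26,0.6,0,1],[0,0,-0.081,0.263,0.9,0,1],[0,0,-0.108,0.263,1,0,1],[0,0,-0.13,0.263,1,0,1]],
])

```text
t: 11.02
ee_pos: [0.5219, -0.1186, 0.2078]
tool_rot: [0.684, 0.729, -0.0, -0.001]
contact_force: [-0.7, -0.3, -0.2]
gripper_width: 0.0853
finger_force: 0.0
```

Call:
step_arm([
  [[0,0,-0.027,0,0.2,0,1],[0,0,-0.054,0,0.34,0,1],[0,0,-0.081,0,0.34,0,1],[0,0,-0.081,0,0.34,0,1],[0,0,-0.081,0,0.34,0,1]],
])

```text
t: 11.65
ee_pos: [0.5221, -0.0857, 0.2082]
tool_rot: [0.845, 0.535, -0.0, -0.0]
contact_force: [0.1, -1.0, 0.8]
gripper_width: 0.0852
finger_force: 0.0
```

```bash
python3 - <<'E'
from h import *
st=arm.get_state(); q=st["tool_rot"]; print(st["ee_pos"],q,"toolY",2*np.degrees(np.arctan2(q[1],q[0]))-90,st["joints"])
s,w=snap("wrist"); z=w[...,2]
m=(np.hypot(w[...,0]-.521,w[...,1]+.086)<.045)&(z>.1)&(z<.12)
p=w[m][:,:2]; r=cv2.minAreaRect((p*1000).astype(np.float32)); print(m.sum(),r)
E
```

```text
[ 0.52210163 -0.08571619  0.20819277] [ 8.44566634e-01  5.35450403e-01 -1.86733667e-04 -1.79773371e-04] toolY -25.251073978085813 [-1.85221464e-01  3.37201701e-01  1.87316669e+00  1.04284495e-05
  9.31742606e-01  2.55486694e-01]
1622 ((522.646484375, -84.83216857910156), (61.8759651184082, 15.603930473327637), 64.27767181396484)
```

Aligned within 1 mm and 0.5°. Descending and gripping.

Call:
step_arm([
  [[0,0,-0.001,0.005,0.005,-0.3,1],[0,0,-0.001,0.005,0.005,-0.6,1],[0,0,-0.001,0.005,0.005,-0.9,1],[0,0,-0.001,0.005,0.005,-1,1],[0,0,-0.001,0.005,0.005,-1,1]],
])

```text
t: 12.32
ee_pos: [0.5226, -0.0852, 0.1083]
tool_rot: [0.847, 0.531, -0.0, -0.0]
contact_force: [-1.0, 0.3, -0.1]
gripper_width: 0.0854
finger_force: 0.0
```

Call:
step_arm([
  [[0,0,0,0,0,-0.09,1],[0,0,0,0,0,-0.09,-1],[0,0,0,0,0,-0.09,-1],[0,0,0,0,0,-0.09,-1],[0,0,0,0,0,-0.09,-1]],
], force=45)

```text
t: 12.95
ee_pos: [0.5222, -0.0848, 0.0998]
tool_rot: [0.847, 0.531, -0.0, -0.001]
contact_force: [-0.4, 1.8, 11.5]
gripper_width: 0.0154
finger_force: 45.2
```

Call:
step_arm([
  [[0,0,0,0,0,0,-1],[0,0,0,0,0,0,-1],[0,0,0,0,0,0,-1],[0,0,0,0,0,0,-1]],
])

```text
t: 13.45
ee_pos: [0.5222, -0.0848, 0.0999]
tool_rot: [0.847, 0.531, -0.0, -0.0]
contact_force: [-2.3, 1.3, 5.6]
gripper_width: 0.0156
finger_force: 44.4
```

Call:
step_arm([
  [[0,0,-0.02,0,0,0,-1],[0,0,-0.04,0,0,0,-1],[0,0,-0.06,0,0,0,-1],[0,0,-0.08,0,0,0,-1],[0,0,-0.1,0,0,0,-1]],
], force=60)

```text
t: 14.08
ee_pos: [0.5225, -0.0852, 0.1]
tool_rot: [0.97, 0.242, -0.0, 0.0]
contact_force: [-2.5, 0.3, 4.2]
gripper_width: 0.0153
finger_force: 61.8
```

Call:
step_arm([
  [[0,0,-0.02,0,0,0,-1],[0,0,-0.04,0,0,0,-1],[0,0,-0.06,0,0,0,-1],[0,0,-0.08,0,0,0,-1],[0,0,-0.1,0,0,0,-1]],
])

```text
t: 14.7
ee_pos: [0.5226, -0.0856, 0.1]
tool_rot: [0.998, -0.069, -0.0, 0.001]
contact_force: [-3.0, -4.5, 5.1]
gripper_width: 0.0151
finger_force: 62.0
```

Call:
step_arm([
  [[0,0,-0.02,0,0,0,-1],[0,0,-0.04,0,0,0,-1],[0,0,-0.05,0,0,0,-1],[0,0,-0.05,0,0,0,-1],[0,0,-0.05,0,0,0,-1]],
])

```text
t: 15.32
ee_pos: [0.5225, -0.086, 0.1]
tool_rot: [0.975, -0.223, -0.0, 0.001]
contact_force: [-3.0, -5.7, 5.3]
gripper_width: 0.0148
finger_force: 61.3
```

Call:
step_arm([
  [[0,0,0,0,0,0,0],[0,0,0,0,0,0,1],[0,0,0,0,0,0,1],[0,0,0,0,0,0,1],[0,0,0,0,0,0,1]],
])

```text
t: 15.95
ee_pos: [0.5228, -0.0851, 0.0995]
tool_rot: [0.975, -0.224, -0.0, -0.0]
contact_force: [-0.1, 0.3, -1.0]
gripper_width: 0.0851
finger_force: 0.0
```

Call:
step_arm([
  [[0,0,0,0,0,0.2,1],[0,0,0,0,0,0.5,1],[0,0,0,0,0,0.8,1],[0,0,0,0,0,1,1],[0,0,0,0,0,1,1]],
])

```text
t: 16.58
ee_pos: [0.5237, -0.0853, 0.2009]
tool_rot: [0.975, -0.224, 0.002, -0.0]
contact_force: [0.7, -0.3, 0.3]
gripper_width: 0.0855
finger_force: 0.0
```

```bash
python3 - <<'E'
from h import *
s,w=snap("wrist"); z=w[...,2]
def R(m): 
    r=cv2.minAreaRect((w[m][:,:2]*1000).astype(np.float32)); print(m.sum(),np.round(r[0],1),np.round(r[1],1),r[2])
R((np.hypot(w[...,0]-.521,w[...,1]+.086)<.045)&(z>.1)&(z<.12))
R((np.hypot(w[...,0]-.4965,w[...,1]+.2195)<.06)&(z>.03)&(z<.1))
cv2.imwrite("pics/w4.png",s["color"][:,:,::-1]); print(arm.get_state()["contact_force"])
E
```

```text
1708 [522.9 -86. ] [15.7 61.6] 63.80596923828125
5891 [ 496.6 -219.2] [45.4 75.3] 79.09282684326172
[ 0.00419448 -0.06164082 -0.70286088]
```

View pics/w4.png

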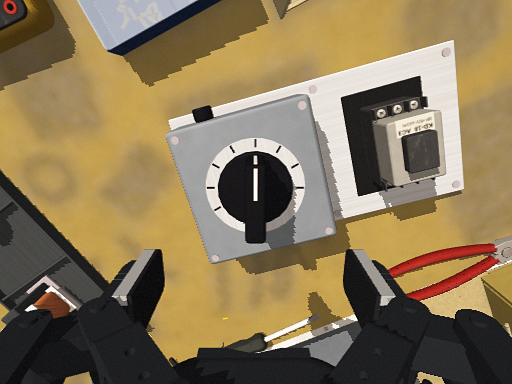

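The bar at (255,195) has turned exactly 90° clockwise and points along -26°. The contactor is still centred and square on the pad at (410,150).

```bash
python3 -c "
from plant import arm
print(arm.hand_in())"
```

```text
the job is handed in; nothing more can be done
None
```

The job is handed in (no verdict came back): the contactor stands centred and square on the pad, the selector was turned three clicks (90°) clockwise and released, and the other two parts weren't touched.

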